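Clamp a relief carving in the notched clamping board

TASK

Clamp the carved wooden panel on the clamping board. Squeeze the red trigger of the sliding stop, slide the stop up to the panel, and let go with its pin fully home in the closest notch that the panel leaves free; then swing the cam lever until the panel is held firmly between the stop and the cam jaw, pressing gently enough not to crush its edges. Leave the tools lying round about alone.

Things in the scene. Friction and masses are not known exactly. Their poses are not given: they have to be found in the camera images.
- board: Clamping board fixed to the bench: hardwood 200 (x) x 490 (y) x 24 mm. Origin on the centre line, at bench height; its top face is 24 mm higher. Its y axis runs along the rail from the sliding stop towards the cam jaw, z up; it reaches from y = -280 to +210 mm. A channel along the centre line holds a steel strip with square notches 6 mm wide every 10 mm.
- stop: Sliding stop: green casting 105 mm long. Origin in the board's top plane, 50 mm behind its jaw face; axes as the board's. Trigger squeezed, it slides along board y with 3 N friction. Trigger out and pin (4 mm thick) on a land between notches, it can be pushed (about 6 N) until the pin drops into the next notch and locks it, 1 to 2 mm play.
- stop_face (a point): Centre of the stop's front face (black rubber, 88 mm wide, 34 mm high), 17 mm above the board top, facing the panel along board +y. Where the notches lie relative to the board differs by up to half a pitch from start to start and is not measured: they must be felt or seen.
- stop_grip (a point): Middle of the place to squeeze with the trigger out, 74 mm above the board top, 58.5 mm behind stop_face. On its -y side (board) the fixed orange hand post (26 mm wide, 16 thick, top 88 mm above the board top), on its +y side the red trigger bar: 49 mm over both along board y, 34 mm when squeezed. Pushing the post forwards does not move the trigger; pushing the bar backwards squeezes it.
- trigger_bar (a point): Centre of the red trigger bar: a round bar 16 mm in diameter, 28 mm long across the rail, 74 mm above the board top, on a steel arm that pivots 52 mm below it. Squeezing moves it towards the hand post.
- trigger (a joint): Angle of the trigger (rad): 0 = fully out, pin fully home in a notch; about 0.2 = pin resting on a land between notches; 0.28 = fully squeezed, pin clear of the strip. A spring pushes it out; full squeeze takes about 5 N at the bar (grip with 15 to 25 N).
- panel: The carving: loose flat panel of amber wood with a carved rosette, 130 (its x) x 150 (its y, along the rail) x 30 mm (relief up to 12 mm higher), 0.2 to 0.4 kg, lying on the board between stop and cam jaw, slightly turned. Clamped with 15 to 30 N it is held firmly; over 60 N bruises its soft edges. Origin at the centre of its underside.
- jaw: Cam jaw: green block with black rubber facing at the board's +y end, 90 mm wide, top 34 mm above the board top, guided along board y and driven by the cam lever only. Origin under its face, in the board's top plane; axes as the board's.
- jaw_face (a point): Centre of the cam jaw's face, 17 mm above the board top, facing the stop along board -y. stop_face to jaw_face is the opening; the panel takes 150 mm of it.
- cam (a joint): Angle of the cam lever (rad): 0 = fully open, growing clockwise seen from above to 1.745. It pushes the cam jaw towards the stop by 10.5 mm per rad, 18 mm in all. It turns with 4 to 8 N at the knob and stays where left; once the panel is caught, each 10 N of clamping adds about 1.4 N at the knob and takes about 0.4 mm of jaw travel.
- cam_knob (a point): Centre of the red upright knob (18 mm in diameter, 44 to 84 mm above the board top) at the end of the cam lever, 66 mm above the board top. The lever arm's top is 44 mm above the board top.
- cam_axis (a point): Point on the cam lever's vertical axis, level with cam_knob and 75 mm from it.
- mallet: Bystander: round wooden carver's mallet, 220 mm long, head 72 mm in diameter, lying on the bench beside the board.
- gouge: Bystander: gouge with a reddish handle, 250 mm long, lying on the bench beside the board.
- stone: Bystander: reddish sharpening stone 156 x 56 x 24 mm lying on the bench beside the board.
Not all that is in view belongs to the job. There is more than one size of the panel; the one meant has the size given above.

How it is judged (in metres and radians):
On the way:
1. with the cam still open, the stop stands in a notch, pin fully home, with no more than 15 mm of play (one notch and a little) left for the panel (value of joint trigger below 0.06 rad and horizontal distance between stop_face and jaw_face below 0.165 m and value of joint cam below 0.25 rad), for 0.3 s.
At the end, for the whole second after the job is handed in: The panel lies flat (within 0.03 rad) and still on the board, held between stop and cam jaw with at least 8 N on either side, with the stop's pin fully home in a notch (trigger out to within 0.06 rad) (value of joint trigger below 0.06 rad and contact force between panel and stop above 8 N and contact force between panel and jaw above 8 N and angle between panel's own z axis and vertical below 0.03 rad and linear speed of panel below 0.01 m/s and velocity of joint cam below 0.05 rad/s); the robot touches nothing.
It fails at once if the panel's edges are crushed: pressed with more than 60 N (contact force between panel and stop above 60 N or contact force between panel and jaw above 60 N).
It fails at once if a tool lying on the bench is moved by more than 30 mm (distance of any of mallet, gouge, stone from where it was at the start of the episode above 0.03 m).
It also fails if it takes over 70 s, if anything falls off the work surface, if the arm or the gripper's body presses on something with over 40 N, if the wrist force passes 120 N, or if a joint passes its speed limit or range.

ROBOT

A 6-joint arm with a two-finger parallel gripper is mounted at the origin on the work surface. World frame = base frame: x ahead of the robot, y to its left, z up, the work surface at z = 0. Lengths are in m, angles in degrees, forces in N, time in s.
With the tool pointing down it reaches from about 0.4 to 0.825 m from the base axis. Payload 7 kg.
Tool frame: the origin (TCP) lies between the finger pads; the fingertips stand 22 mm ahead of it and the grasp point (between the pads) lies 3 mm ahead of it; z points along the fingers, y is the line along which they close (so a half turn about z gives the same grasp; the last joint's range is limited). The gripper opens to 88 mm and grips with 3 to 60 N. Pads are 19 mm wide; open, the fingers measure 130 mm over their backs; the gripper's body (78 mm by 193 mm) begins 47 mm behind the grasp point.
Start: joints at [-59.639, 20.546, 0.682, 0, -70.136, -16.507], TCP at [0.162, -0.655, 0.22] pointing down, gripper open.
Joint ranges: [-176.03, 176.03], [-82.01, 121.73], [-58.28, 71.71], [-173.87, 95.51], [-174.79, -0.11], [-173.66, 173.66]. Speed limits (degrees/s): [136.94, 136.94, 172.46, 180, 180, 180].

INTERFACE

Orientations are given as [roll, pitch, yaw] about the fixed x, y, z axes, in that order (R = Rz(yaw) Ry(pitch) Rx(roll)).
In Python, from plant import ctrl gives the robot as it stands.
- The arm moves only by the tool apply_moves, never from a script. Its argument "targets" is a list of rows, each an object with "travel": the shift along the tool's x, y, z in mm, a list of three; "roll": the turn about the tool's z in degrees; "jaw": the finger opening in mm, from 0 to 87.6. In form: [{"travel": [tx, ty, tz], "roll": roll, "jaw": jaw}, ...]. A call has 1 to 10 rows; each row shifts and turns the commanded pose from where the row before left it, along the tool's axes as they then stand; what a row does not reach is not made up. A row lasts 1/10 s, in which the tool goes at most 50 mm and 8.59 degrees, less where a joint would pass 70% of its speed; a pose out of reach is approached as far as the arm can. A call with a gripper value outside its range is refused whole. The fingers move at their own pace and stop on an object; the grip force is fixed at half the most. Time passes only in rows, so rows that do not move let the fingers close. It gives the time, the measured TCP pose, the force, the opening and the grip force at its end, in the units of the state.
- ctrl.get_obs(): the state, without advancing time (a new reading comes with each control period).
- ctrl.snapshot(name): name is "scene" or "top"; returns the picture (480x640x3 uint8, red, green, blue); there is no depth.
- ctrl.calibration(name): a dict with "K" (3x3 intrinsics, pixels), "extrinsics" (4x4, takes a point from camera to world coordinates). Camera axes: x right, y down, z forward; pixel columns grow to the right and rows downward; lengths in m; the calibration is good to about 2 mm. A picture is of the moment at which its call begins. calibration takes no time and is no camera call.
- ctrl.close_job(): hands the job in; it is judged then, once.
The state is a dict: "clock": time; "joint_pos": joint angles; "qvel": joint speeds; "tau": joint torques, N m; "tool_pos": TCP position; "orientation": TCP orientation; "force": force on the tool from outside, world axes, zero at the start; "moment": the same for the moment, N m; "opening": finger opening in m; "gripper_force": force on a finger pad.
Only numpy, scipy, OpenCV 4.12 (cv2) and the standard library are available. Lean on these libraries where they do the work, as an engineer would, in place of code of your own. Each camera call takes 0.05 s, during which the arm holds its last target. There are 200 camera calls.

## Working session

There is one attempt and no reset: what is moved stays moved. The work goes in short steps, Python scripts to look and compute and a tool call to move; the robot and the scene stay as the last step left them, time stands still between calls to the robot, and variables do not carry over. Pictures are saved under pics/ and viewed, at most 10 in all, crops included, and the job is handed in when it is done.

Besides the shell and the picture viewer there is one more tool, called after "Call:" in YAML: its name, and indented under it one key for each argument. apply_moves: Moves the arm, as the interface text tells. Its arguments: {"type":"object","properties":{"targets":{"type":"array","items":{"type":"object","properties":{"travel":{"type":"array","items":{"type":"number"}},"roll":{"type":"number"},"jaw":{"type":"number"}}}}},"required":["targets"]}

```bash
mkdir -p pics; cat > h.py <<'E'
from plant import ctrl
import numpy as np, cv2
def snap(n,f=None):
    im=ctrl.snapshot(n)
    if f: cv2.imwrite('pics/'+f,im[:,:,::-1])
    return im
def ray(n,uv):
    c=ctrl.calibration(n);K=np.array(c['K']);T=np.array(c['extrinsics'])
    d=T[:3,:3]@np.linalg.inv(K)@np.array([uv[0],uv[1],1.]);return T[:3,3],d
def plane(n,uv,z):
    o,d=ray(n,uv);return o+d*(z-o[2])/d[2]
def proj(n,p):
    c=ctrl.calibration(n);K=np.array(c['K']);T=np.linalg.inv(np.array(c['extrinsics']))
    q=K@(T[:3,:3]@np.array(p)+T[:3,3]);return q[:2]/q[2]
E
python3 - <<'E'
from h import *
snap('scene','s0.png');snap('top','t0.png')
for n in('scene','top'):print(ctrl.calibration(n))
print(ctrl.get_obs())
E
```

```text
{'K': array([[478.10661553,   0.        , 323.69802508],
       [  0.        , 478.10661553, 239.14844214],
       [  0.        ,   0.        ,   1.        ]]), 'extrinsics': array([[-0.11615773,  0.59788755, -0.79311907,  1.52535208],
       [ 0.9932279 ,  0.07184637, -0.09130413,  0.11563832],
       [ 0.00239313, -0.79835367, -0.6021841 ,  0.77225384],
       [ 0.        ,  0.        ,  0.        ,  1.        ]])}
{'K': array([[463.44241589,   0.        , 321.18243022],
       [  0.        , 463.44241589, 245.24253382],
       [  0.        ,   0.        ,   1.        ]]), 'extrinsics': array([[-0.02846226, -0.99033979,  0.13570928,  0.48245096],
       [-0.99936907,  0.03107789,  0.01719393,  0.00706734],
       [-0.02124539, -0.13513428, -0.99059949,  1.17705097],
       [ 0.        ,  0.        ,  0.        ,  1.        ]])}
{'clock': 0.1, 'joint_pos': array([-5.96398031e+01,  2.05863030e+01,  6.38061690e-01, -1.78514210e-02,
       -7.01367821e+01, -1.65076685e+01]), 'qvel': array([-0.03797719, -0.12824759,  0.11419382,  0.10560844,  0.11966056,
       -0.00041172]), 'tau': array([-6.90036304e-04, -5.84159982e+01,  2.93753707e+01,  7.01567486e+00,
        1.02240464e-02, -6.05312903e-05]), 'tool_pos': array([ 0.16147776, -0.65492333,  0.21922034]), 'orientation': array([ 1.79913712e+02, -8.07041703e-03, -1.66153544e+02]), 'force': array([-0.27006893,  0.20486725, -0.13006023]), 'moment': array([0.01936366, 0.01653785, 0.00991951]), 'gripper_force': 0.0, 'opening': 0.08780290656125489}
```

View pics/s0.png

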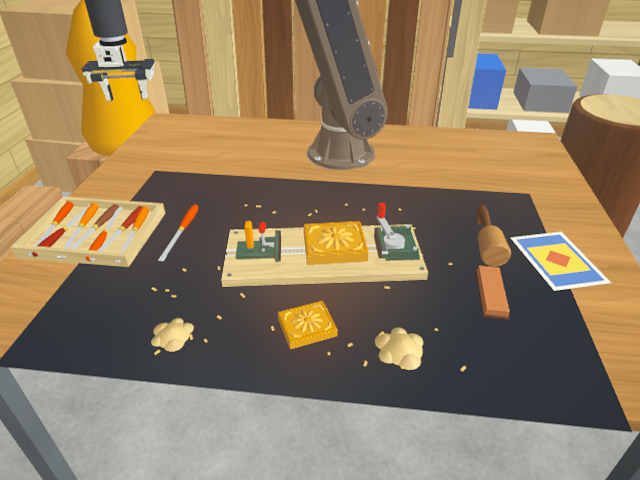

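View pics/t0.png

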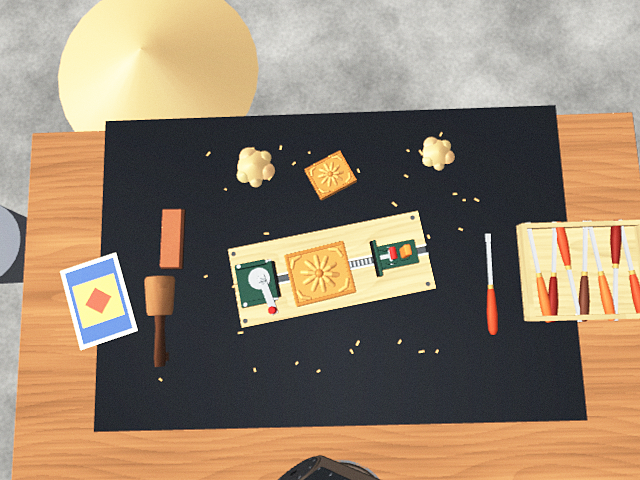

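```bash
python3 - <<'E'
from h import *
im=cv2.imread('pics/t0.png');s=cv2.imread('pics/s0.png')
a=cv2.resize(im[200:340,220:450],None,fx=3,fy=3,interpolation=2)
b=cv2.resize(s[195:295,215:435],None,fx=3,fy=3,interpolation=2)
w=800;c=np.vstack([cv2.resize(x,(690,int(x.shape[0]*690/x.shape[1]))) for x in(a,)])
cv2.imwrite('pics/t0c.png',c);cv2.imwrite('pics/s0c.png',b)
m=(im.max(2)>110).astype(np.uint8);m[:195]=0;m[340:]=0;m[:,:222]=0;m[:,445:]=0
n,l,st,ce=cv2.connectedComponentsWithStats(m);k=1+st[1:,4].argmax()
cs,_=cv2.findContours((l==k).astype(np.uint8),0,2);h=cv2.convexHull(max(cs,key=cv2.contourArea))
q=cv2.approxPolyDP(h,8,True)[:,0];print(q)
P=np.array([plane('top',u,0.024) for u in q]);print(P.round(4))
for i in range(len(P)):print(np.linalg.norm(P[i]-P[i-1]))
hsv=cv2.cvtColor(im,cv2.COLOR_BGR2HSV)
for n,lo,hi in(('red',(0,200,120),(5,255,255)),('red2',(174,180,120),(180,255,255)),('or',(10,200,180),(22,255,255))):
    m=cv2.inRange(hsv,lo,hi);m[:200]=0;m[335:]=0;m[:,:225]=0;m[:,440:]=0
    c=cv2.connectedComponentsWithStats(m);print(n,[(x[:5].tolist(),y.round(1).tolist()) for x,y in zip(c[2][1:],c[3][1:]) if x[4]>8])
hsv=cv2.cvtColor(s,cv2.COLOR_BGR2HSV)
for n,lo,hi in(('red',(0,200,120),(5,255,255)),('red2',(174,180,120),(180,255,255)),('or',(10,200,180),(22,255,255))):
    m=cv2.inRange(hsv,lo,hi);m[:195]=0;m[290:]=0;m[:,:220]=0;m[:,430:]=0
    c=cv2.connectedComponentsWithStats(m);print('s',n,[(x[:5].tolist(),y.round(1).tolist()) for x,y in zip(c[2][1:],c[3][1:]) if x[4]>8])
E
```

```text
[[417 210]
 [435 288]
 [241 327]
 [229 248]]
[[ 0.7227 -0.2175  0.024 ]
 [ 0.5252 -0.2507  0.024 ]
 [ 0.4436  0.2302  0.024 ]
 [ 0.6407  0.2595  0.024 ]]
0.48404889966407705
0.20025425508188527
0.48772102942819445
0.1992904459752341
red [([393, 247, 4, 12, 19], [394.6, 252.5]), ([269, 307, 7, 6, 16], [272.8, 308.9])]
red2 []
or []
s red [([378, 203, 7, 15, 79], [381.4, 210.0]), ([260, 223, 5, 9, 40], [261.8, 227.0])]
s red2 []
s or [([245, 221, 8, 27, 176], [248.7, 233.7]), ([304, 222, 64, 42, 1540], [335.4, 244.9]), ([332, 234, 7, 4, 23], [334.7, 235.3])]
```

View pics/t0c.png

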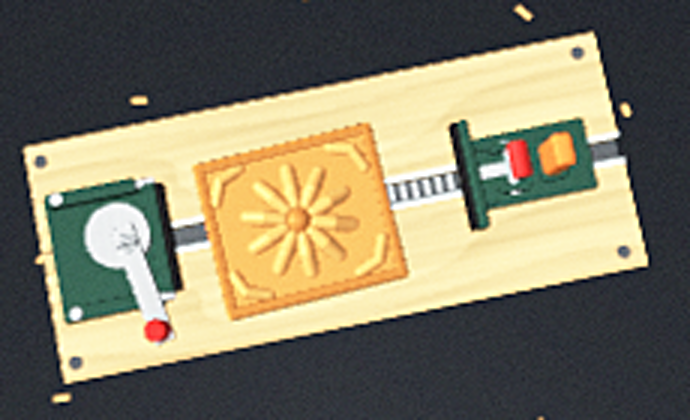

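View pics/s0c.png

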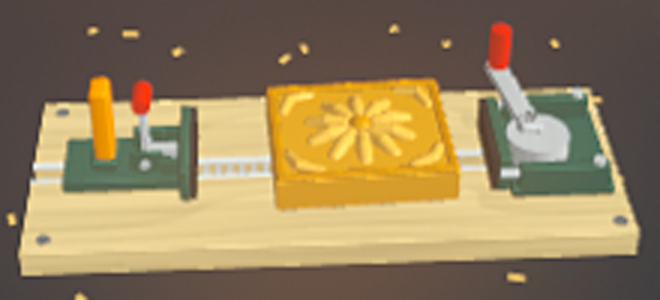

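```bash
cat >> h.py <<'E'
ang=np.radians(99.69);EY=np.array([np.cos(ang),np.sin(ang)]);EX=np.array([EY[1],-EY[0]]);O=np.array([.5772,.0399])
def bd(p):p=np.array(p);return np.round(np.array([(p[:2]-O)@EX,(p[:2]-O)@EY])*1000,1)
E
python3 - <<'E'
from h import *
c=lambda u,v:(220+u/3-.33,200+v/3-.33)
for n,uv,z in(('bar top',c(517,158),.104),('post',c(559,152),.112),('knob',c(156,330),.108),('stopface a',c(452,127),.058),('stopface b',c(476,228),.058),
 ('p1',c(375,123),.054),('p2',c(408,275),.054),('p3',c(193,163),.054),('p4',c(233,320),.054),('jaw a',c(162,183),.058),('jaw b',c(184,290),.058),('axis',c(118,233),.07),('notch',c(395,190),.024)):
    p=plane('top',uv,z);print(n,p.round(4),bd(p))
def tri(a,b):
    o1,d1=ray('top',a);o2,d2=ray('scene',b)
    t=np.linalg.lstsq(np.c_[d1,-d2],o2-o1,rcond=None)[0];return (o1+d1*t[0]+o2+d2*t[1])/2,np.linalg.norm(o1+d1*t[0]-o2-d2*t[1])
for a,b in(((394.6,252.5),(261.8,227)),((272.3,309.2),(381.4,206))):p,e=tri(a,b);print(p.round(4),e.round(4),bd(p))
E
```

```text
bar top [ 0.6077 -0.1384  0.104 ] [  -0.  -180.9]
post [ 0.6104 -0.1698  0.112 ] [  -2.6 -212.3]
knob [0.4836 0.1432 0.108 ] [-74.9 117.6]
stopface a [ 0.64   -0.0934  0.058 ] [  39.4 -141.9]
stopface b [ 0.5575 -0.1091  0.058 ] [ -44.5 -143.5]
p1 [ 0.6458 -0.0312  0.054 ] [ 55.6 -81.6]
p2 [ 0.5216 -0.0533  0.054 ] [-70.5 -82.6]
p3 [0.6176 0.118  0.054 ] [52.9 70.2]
p4 [0.4898 0.0881 0.054 ] [-78.   62.3]
jaw a [0.6015 0.1431 0.058 ] [41.4 97.6]
jaw b [0.5148 0.1267 0.058 ] [-46.9  96. ]
axis [0.5612 0.1774 0.07  ] [  7.4 138.2]
notch [ 0.5933 -0.0469  0.024 ] [  1.3 -88.2]
[ 0.6073 -0.1431  0.0986] 0.0042 [  -1.1 -185.5]
[0.4846 0.1436 0.1018] 0.002 [-73.9 117.8]
```

Call:
apply_moves:
  targets:
    - {"travel": [0,0,0],"roll": 4.16,"jaw": 87.6}
    - {"travel": [-36,28,0],"roll": 0,"jaw": 87.6}
    - {"travel": [-36,28,0],"roll": 0,"jaw": 87.6}
    - {"travel": [-36,28,0],"roll": 0,"jaw": 87.6}
    - {"travel": [-36,28,0],"roll": 0,"jaw": 87.6}
    - {"travel": [-36,28,0],"roll": 0,"jaw": 87.6}
    - {"travel": [-36,28,0],"roll": 0,"jaw": 87.6}
    - {"travel": [-36,28,0],"roll": 0,"jaw": 87.6}
    - {"travel": [-36,28,0],"roll": 0,"jaw": 87.6}
    - {"travel": [-36,28,0],"roll": 0,"jaw": 87.6}

```text
clock: 1.1
tool_pos: [0.4394, -0.3507, 0.2199]
orientation: [180.0, -0.0, -170.3]
force: [0.3, -1.0, 0.3]
opening: 0.0874
gripper_force: 0.0
```

Call:
apply_moves:
  targets:
    - {"travel": [-36,28,0],"roll": 0,"jaw": 87.6}
    - {"travel": [-36,28,0],"roll": 0,"jaw": 87.6}
    - {"travel": [-36,28,0],"roll": 0,"jaw": 87.6}
    - {"travel": [-36,28,0],"roll": 0,"jaw": 87.6}
    - {"travel": [-36,28,0],"roll": 0,"jaw": 87.6}
    - {"travel": [0,0,0],"roll": 0,"jaw": 87.6}
    - {"travel": [0,0,0],"roll": 0,"jaw": 87.6}
    - {"travel": [0,0,0],"roll": 0,"jaw": 87.6}

```text
clock: 1.9
tool_pos: [0.5918, -0.1844, 0.2197]
orientation: [180.0, -0.1, -170.3]
force: [0.1, -0.4, -0.1]
opening: 0.0879
gripper_force: 0.0
```

```bash
python3 - <<'E'
from h import *
o=ctrl.get_obs();print(o['clock'],o['tool_pos'],bd(o['tool_pos']),o['orientation'],o['force'])
snap('top','t1.png');snap('scene','s1.png')
E
```

```text
1.9 [ 0.59175006 -0.18441035  0.21972259] [ -23.4 -223.6] [ 1.79989207e+02 -5.09093797e-02 -1.70318119e+02] [ 0.11966106 -0.37587715 -0.10004543]
```

Call:
apply_moves:
  targets:
    - {"travel": [-22.4,14.6,0],"roll": 0,"jaw": 87.6}
    - {"travel": [0,0,30],"roll": 0,"jaw": 87.6}
    - {"travel": [0,0,30],"roll": 0,"jaw": 87.6}
    - {"travel": [0,0,30],"roll": 0,"jaw": 87.6}
    - {"travel": [0,0,20],"roll": 0,"jaw": 87.6}
    - {"travel": [0,0,9],"roll": 0,"jaw": 87.6}
    - {"travel": [0,0,0],"roll": 0,"jaw": 87.6}
    - {"travel": [0,0,0],"roll": 0,"jaw": 87.6}

```text
clock: 2.8
tool_pos: [0.6125, -0.1665, 0.1023]
orientation: [-180.0, 0.1, -170.3]
force: [-0.2, 0.0, 0.7]
opening: 0.0875
gripper_force: 0.0
```

```bash
python3 - <<'E'
from h import *
o=ctrl.get_obs();print(o['clock'],o['tool_pos'],bd(o['tool_pos']),o['orientation'],o['force'])
t=snap('top');s=snap('scene')
a=cv2.resize(t[200:340,300:450],None,fx=4,fy=4,interpolation=2)[:,:,::-1]
cv2.imwrite('pics/c2.png',cv2.resize(s[150:300,200:360],None,fx=4,fy=3.9,interpolation=2)[:,:,::-1])
E
```

```text
2.8 [ 0.61254732 -0.16647861  0.10226165] [ 1.000e-01 -2.094e+02] [-1.79967194e+02  7.70976987e-02 -1.70328379e+02] [-0.24188732  0.00319678  0.73112754]
```

View pics/c2.png

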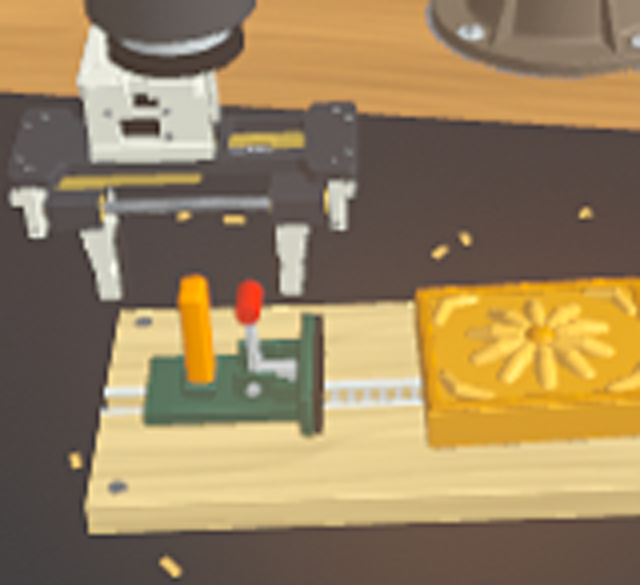

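```bash
python3 - <<'E'
from h import *
for x in (0,-.03,-.06):
  for y in(-.253,-.165):
    p=np.r_[O+EX*x+EY*y,.0803];u=proj('scene',p);print(x,y,u,(u-[200,150])*[4,3.9])
for n,y,h in(('bar',-.185,.098),('post top',-.2175,.112)):
  for x in(0,.03):
    u=proj('scene',np.r_[O+EX*x+EY*y,h]);print(n,x,(u-[200,150])*[4,3.9])
E
```

```text
0 -0.253 [233.62890757 234.07293161] [134.51563027 327.88443329]
0 -0.165 [269.88264679 233.01600947] [279.53058715 323.76243695]
-0.03 -0.253 [234.80555972 226.91661051] [139.2222389  299.97478099]
-0.03 -0.165 [270.32836576 225.90385985] [281.31346303 296.02505342]
-0.06 -0.253 [235.93579274 220.0426076 ] [143.74317094 273.16616965]
-0.06 -0.165 [270.75655637 219.07140289] [283.02622547 269.37847129]
bar 0 [244.44002824 301.70977423]
bar 0.03 [241.82304353 330.43488044]
post top 0 [188.23674297 284.7213281 ]
post top 0.03 [184.4000691  313.33646749]
```

```bash
python3 - <<'E'
from h import *
t=snap('top')
cv2.imwrite('pics/c3.png',cv2.resize(t[190:330,340:480],None,fx=4,fy=4,interpolation=2)[:,:,::-1])
for y in(-.253,-.165,-.209):
  for h in (.08,.146):print(y,h,(proj('top',np.r_[O+EY*y,h])-[340,190])*4)
E
```

```text
-0.253 0.08 [321.54757003 230.2459121 ]
-0.253 0.146 [344.07487888 214.87633422]
-0.165 0.08 [176.50108517 259.48389442]
-0.165 0.146 [189.88395032 245.95220048]
-0.209 0.08 [249.0414029  244.86146128]
-0.209 0.146 [266.99871192 230.41037814]
```

View pics/c3.png

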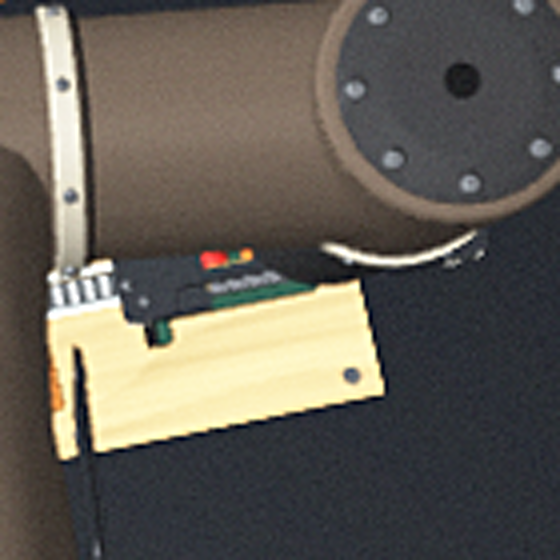

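The gripper body is centred over the stop (bar visible at crop (213,258)), with the post and bar between the fingers. I'll lower it slightly and squeeze.

Call:
apply_moves:
  targets:
    - {"travel": [0,0,5],"roll": 0,"jaw": 75}
    - {"travel": [0,0,0],"roll": 0,"jaw": 60}
    - {"travel": [0,0,0],"roll": 0,"jaw": 50}
    - {"travel": [0,0,0],"roll": 0,"jaw": 40}
    - {"travel": [0,0,0],"roll": 0,"jaw": 30}
    - {"travel": [0,0,0],"roll": 0,"jaw": 25}
    - {"travel": [0,0,0],"roll": 0,"jaw": 25}
    - {"travel": [0,0,0],"roll": 0,"jaw": 25}

```text
clock: 3.75
tool_pos: [0.6122, -0.1663, 0.0962]
orientation: [-180.0, 0.0, -170.3]
force: [-0.0, -3.9, 0.9]
opening: 0.0295
gripper_force: 16.2
```

Call:
apply_moves:
  targets:
    - {"travel": [0,0,0],"roll": 0,"jaw": 20}
    - {"travel": [0,0,0],"roll": 0,"jaw": 20}
    - {"travel": [0,0,0],"roll": 0,"jaw": 20}

```text
clock: 4.05
tool_pos: [0.6122, -0.1664, 0.0962]
orientation: [-180.0, 0.0, -170.3]
force: [1.8, -3.1, 1.3]
opening: 0.0278
gripper_force: 29.2
```

```bash
python3 - <<'E'
from h import *
s=snap('scene')
cv2.imwrite('pics/c4.png',cv2.resize(s[170:290,200:360],None,fx=5,fy=5,interpolation=2)[:,:,::-1])
o=ctrl.get_obs();print(bd(o['tool_pos']),o['opening'],o['gripper_force'])
E
```

```text
[-2.000e-01 -2.092e+02] 0.02769873416900471 29.152674078941345
```

View pics/c4.png

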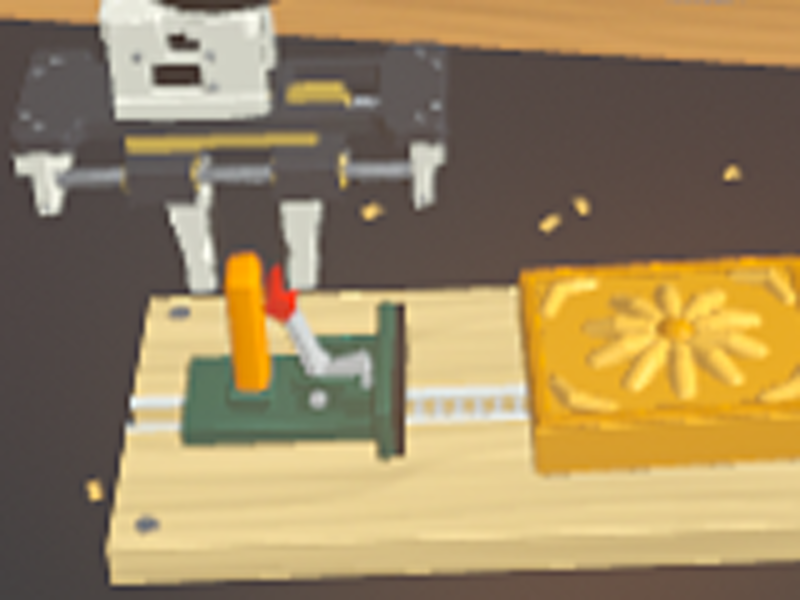

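The trigger is squeezed: the red bar is at crop (280,295), close to the post. Now I slide the stop.

Call:
apply_moves:
  targets:
    - {"travel": [0,2,0],"roll": 0,"jaw": 20}
    - {"travel": [0,4,0],"roll": 0,"jaw": 20}
    - {"travel": [0,6,0],"roll": 0,"jaw": 20}
    - {"travel": [0,8,0],"roll": 0,"jaw": 20}
    - {"travel": [0,8,0],"roll": 0,"jaw": 20}
    - {"travel": [0,8,0],"roll": 0,"jaw": 20}
    - {"travel": [0,8,0],"roll": 0,"jaw": 20}
    - {"travel": [0,4,0],"roll": 0,"jaw": 20}
    - {"travel": [0,2,0],"roll": 0,"jaw": 20}
    - {"travel": [0,0,0],"roll": 0,"jaw": 20}

```text
clock: 5.1
tool_pos: [0.6035, -0.1159, 0.0962]
orientation: [180.0, 0.0, -170.3]
force: [-1.4, 1.8, 5.8]
opening: 0.0277
gripper_force: 28.4
```

```bash
python3 - <<'E'
from h import *
s=snap('scene')
cv2.imwrite('pics/c5.png',cv2.resize(s[160:290,215:435],None,fx=3.6,fy=3.6,interpolation=2)[:,:,::-1])
o=ctrl.get_obs();print(bd(o['tool_pos']),o['opening'],o['gripper_force'],o['force'])
E
```

```text
[  -0.3 -158. ] 0.027723790676612667 28.281507790088654 [-1.38821959  1.4864671   6.5587378 ]
```

View pics/c5.png

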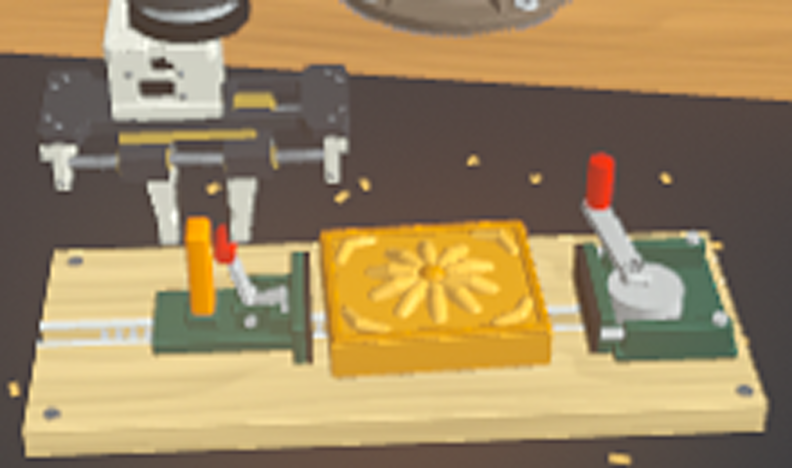

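Call:
apply_moves:
  targets:
    - {"travel": [0,4,0],"roll": 0,"jaw": 20}
    - {"travel": [0,4,0],"roll": 0,"jaw": 20}
    - {"travel": [0,4,0],"roll": 0,"jaw": 20}
    - {"travel": [0,4,0],"roll": 0,"jaw": 20}
    - {"travel": [0,4,0],"roll": 0,"jaw": 20}
    - {"travel": [0,4,0],"roll": 0,"jaw": 20}
    - {"travel": [0,2,0],"roll": 0,"jaw": 20}
    - {"travel": [0,1,0],"roll": 0,"jaw": 20}
    - {"travel": [0,0,0],"roll": 0,"jaw": 20}

```text
clock: 6.05
tool_pos: [0.599, -0.0898, 0.0962]
orientation: [-180.0, 0.0, -170.3]
force: [-0.6, -2.9, 5.3]
opening: 0.0279
gripper_force: 29.4
```

Call:
apply_moves:
  targets:
    - {"travel": [0,1,0],"roll": 0,"jaw": 20}
    - {"travel": [0,1,0],"roll": 0,"jaw": 20}
    - {"travel": [0,1,0],"roll": 0,"jaw": 20}

```text
clock: 6.35
tool_pos: [0.5985, -0.0871, 0.0961]
orientation: [-180.0, -0.0, -170.3]
force: [0.1, -4.7, 5.1]
opening: 0.0278
gripper_force: 29.8
```

```bash
python3 - <<'E'
from h import *
s=snap('scene','s6.png');snap('top','t6.png')
cv2.imwrite('pics/c6.png',cv2.resize(s[160:290,215:435],None,fx=3.6,fy=3.6,interpolation=2)[:,:,::-1])
o=ctrl.get_obs();print(bd(o['tool_pos']),o['opening'],o['gripper_force'],o['force'])
E
```

```text
[  -0.4 -128.7] 0.027672352856639104 29.60200309753418 [-0.45084845 -4.01216491  5.82239788]
```

View pics/c6.png

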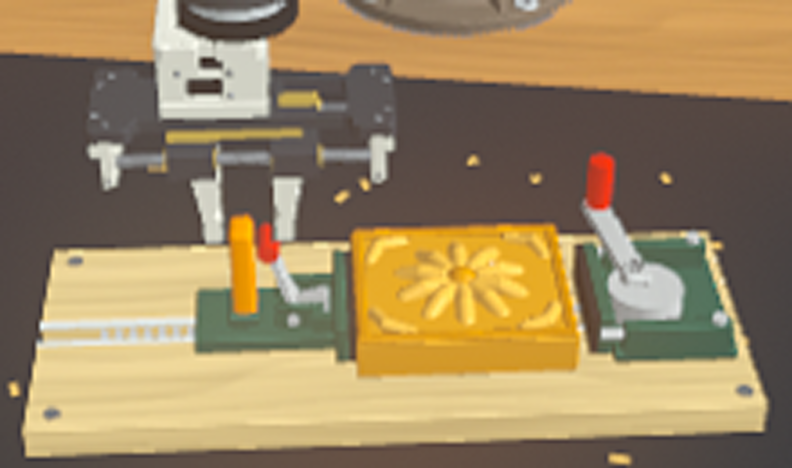

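The stop now pushes the squared-up panel. About 8 mm is left between panel edge (575,300) and jaw face (585,300).

Call:
apply_moves:
  targets:
    - {"travel": [0,1,0],"roll": 0,"jaw": 20}
    - {"travel": [0,1,0],"roll": 0,"jaw": 20}
    - {"travel": [0,1,0],"roll": 0,"jaw": 20}
    - {"travel": [0,1,0],"roll": 0,"jaw": 20}

```text
clock: 6.85
tool_pos: [0.5978, -0.0832, 0.0962]
orientation: [-180.0, -0.0, -170.3]
force: [-0.3, -5.5, 6.2]
opening: 0.0279
gripper_force: 29.8
```

Call:
apply_moves:
  targets:
    - {"travel": [0,1,0],"roll": 0,"jaw": 20}
    - {"travel": [0,1,0],"roll": 0,"jaw": 20}

```text
clock: 7.05
tool_pos: [0.5975, -0.0812, 0.0962]
orientation: [-180.0, 0.0, -170.3]
force: [-0.4, -4.1, 5.9]
opening: 0.0277
gripper_force: 29.8
```

Call:
apply_moves:
  targets:
    - {"travel": [0,1,0],"roll": 0,"jaw": 20}
    - {"travel": [0,1,0],"roll": 0,"jaw": 20}

```text
clock: 7.25
tool_pos: [0.5972, -0.0793, 0.0962]
orientation: [-180.0, -0.0, -170.3]
force: [-0.7, -4.2, 5.1]
opening: 0.0277
gripper_force: 29.8
```

Call:
apply_moves:
  targets:
    - {"travel": [0,1,0],"roll": 0,"jaw": 20}
    - {"travel": [0,1,0],"roll": 0,"jaw": 20}

```text
clock: 7.45
tool_pos: [0.5968, -0.0775, 0.0962]
orientation: [-180.0, -0.0, -170.3]
force: [1.6, -10.3, 2.6]
opening: 0.0278
gripper_force: 30.8
```

Call:
apply_moves:
  targets:
    - {"travel": [0,0.7,0],"roll": 0,"jaw": 20}
    - {"travel": [0,0.3,0],"roll": 0,"jaw": 20}

```text
clock: 7.65
tool_pos: [0.5968, -0.0774, 0.0962]
orientation: [-179.9, -0.0, -170.3]
force: [2.5, -12.5, 2.8]
opening: 0.0285
gripper_force: 31.4
```

Call:
apply_moves:
  targets:
    - {"travel": [0,-1.5,0],"roll": 0,"jaw": 20}
    - {"travel": [0,-3,0],"roll": 0,"jaw": 20}
    - {"travel": [0,-3,0],"roll": 0,"jaw": 20}
    - {"travel": [0,-2,0],"roll": 0,"jaw": 20}
    - {"travel": [0,-1.2,0],"roll": 0,"jaw": 20}
    - {"travel": [0,0,0],"roll": 0,"jaw": 20}
    - {"travel": [0,0,0],"roll": 0,"jaw": 20}

```text
clock: 8.35
tool_pos: [0.5983, -0.0858, 0.0962]
orientation: [179.9, 0.0, -170.3]
force: [-3.0, 1.6, 7.2]
opening: 0.0272
gripper_force: 28.4
```

Call:
apply_moves:
  targets:
    - {"travel": [0,0,0],"roll": 0,"jaw": 30}
    - {"travel": [0,0,0],"roll": 0,"jaw": 35}
    - {"travel": [0,0,0],"roll": 0,"jaw": 40}
    - {"travel": [0,0,0],"roll": 0,"jaw": 45}
    - {"travel": [0,0,0],"roll": 0,"jaw": 50}
    - {"travel": [0,0,0],"roll": 0,"jaw": 56}
    - {"travel": [0,0,0],"roll": 0,"jaw": 62}
    - {"travel": [0,0,0],"roll": 0,"jaw": 62}
    - {"travel": [0,0,0],"roll": 0,"jaw": 62}

```text
clock: 9.25
tool_pos: [0.5988, -0.0858, 0.0962]
orientation: [180.0, 0.1, -170.3]
force: [-1.1, 1.0, 5.1]
opening: 0.0616
gripper_force: 2.1
```

```bash
python3 - <<'E'
from h import *
s=snap('scene','s7.png')
o=ctrl.get_obs();print(bd(o['tool_pos']),o['opening'],o['gripper_force'],o['force'])
hsv=cv2.cvtColor(s[:,:,::-1].copy(),cv2.COLOR_BGR2HSV)
for n,lo,hi in(('red',(0,200,120),(5,255,255)),('or',(10,200,180),(22,255,255))):
    m=cv2.inRange(hsv,lo,hi);m[:195]=0;m[290:]=0;m[:,:220]=0;m[:,430:]=0
    c=cv2.connectedComponentsWithStats(m);print('s',n,[(x[:5].tolist(),y.round(1).tolist()) for x,y in zip(c[2][1:],c[3][1:]) if x[4]>8])
E
```

```text
[ 1.000e-01 -1.276e+02] 0.06157290179270674 2.434023544192314 [0.1208223  1.27102628 5.99677264]
s red [([378, 203, 7, 15, 80], [381.4, 210.0]), ([293, 222, 5, 10, 38], [295.0, 226.7])]
s or [([278, 220, 8, 27, 160], [281.8, 232.9]), ([317, 223, 63, 41, 1566], [347.3, 245.2]), ([344, 234, 7, 5, 24], [347.0, 235.5])]
```

Call:
apply_moves:
  targets:
    - {"travel": [0,4,0],"roll": 0,"jaw": 62}
    - {"travel": [0,4,0],"roll": 0,"jaw": 62}
    - {"travel": [0,3,0],"roll": 0,"jaw": 62}
    - {"travel": [0,1,0],"roll": 0,"jaw": 62}
    - {"travel": [0,1,0],"roll": 0,"jaw": 62}

```text
clock: 9.8
tool_pos: [0.5961, -0.0737, 0.0958]
orientation: [180.0, -0.0, -170.3]
force: [0.0, 0.6, -0.4]
opening: 0.0619
gripper_force: 0.0
```

Call:
apply_moves:
  targets:
    - {"travel": [0,1,0],"roll": 0,"jaw": 62}
    - {"travel": [0,1,0],"roll": 0,"jaw": 62}

```text
clock: 10.0
tool_pos: [0.5959, -0.072, 0.096]
orientation: [180.0, -0.0, -170.3]
force: [0.0, 0.1, 0.2]
opening: 0.0618
gripper_force: 0.0
```

Call:
apply_moves:
  targets:
    - {"travel": [0,1,0],"roll": 0,"jaw": 62}
    - {"travel": [0,1,0],"roll": 0,"jaw": 62}

```text
clock: 10.2
tool_pos: [0.5957, -0.0704, 0.096]
orientation: [-180.0, -0.0, -170.3]
force: [0.3, -2.8, -1.8]
opening: 0.0621
gripper_force: 1.5
```

Call:
apply_moves:
  targets:
    - {"travel": [0,0.5,0],"roll": 0,"jaw": 62}
    - {"travel": [0,0.5,0],"roll": 0,"jaw": 62}

```text
clock: 10.4
tool_pos: [0.5956, -0.0698, 0.0961]
orientation: [-179.9, -0.0, -170.3]
force: [2.4, -7.4, -3.2]
opening: 0.0621
gripper_force: 4.0
```

Call:
apply_moves:
  targets:
    - {"travel": [0,0.5,0],"roll": 0,"jaw": 62}
    - {"travel": [0,0.5,0],"roll": 0,"jaw": 62}

```text
clock: 10.6
tool_pos: [0.5955, -0.0696, 0.096]
orientation: [-179.9, -0.0, -170.3]
force: [3.6, -11.6, -4.1]
opening: 0.0621
gripper_force: 6.3
```

Call:
apply_moves:
  targets:
    - {"travel": [0,0.5,0],"roll": 0,"jaw": 62}
    - {"travel": [0,0.5,0],"roll": 0,"jaw": 62}

```text
clock: 10.8
tool_pos: [0.5955, -0.0694, 0.096]
orientation: [-179.8, -0.0, -170.3]
force: [5.0, -17.0, -5.9]
opening: 0.0623
gripper_force: 8.7
```

Call:
apply_moves:
  targets:
    - {"travel": [0,-4,0],"roll": 0,"jaw": 66}
    - {"travel": [0,-5,0],"roll": 0,"jaw": 80}
    - {"travel": [0,0,-15],"roll": 0,"jaw": 80}
    - {"travel": [0,0,-30],"roll": 0,"jaw": 80}
    - {"travel": [0,0,-30],"roll": 0,"jaw": 80}
    - {"travel": [0,0,0],"roll": 0,"jaw": 80}

```text
clock: 11.4
tool_pos: [0.5993, -0.0757, 0.1758]
orientation: [-180.0, 0.4, -170.3]
force: [0.2, -0.0, -0.6]
opening: 0.0799
gripper_force: 0.0
```

```bash
python3 - <<'E'
from h import *
t=cv2.imread('pics/t0.png');s=snap('scene','s8.png')
o=ctrl.get_obs();print(o['clock'],o['tool_pos'],bd(o['tool_pos']),o['joint_pos'],o['force'])
hsv=cv2.cvtColor(s[:,:,::-1].copy(),cv2.COLOR_BGR2HSV)
for n,lo,hi in(('red',(0,200,120),(5,255,255)),('or',(10,200,180),(22,255,255))):
    m=cv2.inRange(hsv,lo,hi);m[:195]=0;m[290:]=0;m[:,:220]=0;m[:,430:]=0
    c=cv2.connectedComponentsWithStats(m);print('s',n,[(x[:5].tolist(),y.round(1).tolist()) for x,y in zip(c[2][1:],c[3][1:]) if x[4]>8])
# silver disc: grey pixels near cam
for im,n,(y0,y1,x0,x1) in((t,'top',(262,295,240,280)),(s[:,:,::-1],'scene',(225,255,375,415))):
    h=cv2.cvtColor(np.ascontiguousarray(im),cv2.COLOR_BGR2HSV)[y0:y1,x0:x1]
    m=((h[:,:,1]<50)&(h[:,:,2]>130)).astype(np.uint8);c=cv2.erode(m,np.ones((5,5)))
    q=cv2.connectedComponentsWithStats(c);k=1+q[2][1:,4].argmax();uv=q[3][k]+[x0,y0]
    print(n,uv,q[2][k],[bd(plane(n,uv,z)).tolist() for z in(.06,.068)])
for z in(.068,.108):
    print(z,bd(plane('top',(272.5,309.2),z)))
E
```

```text
11.45 [ 0.59806511 -0.07554205  0.17349841] [   1.1 -117.3] [ 1.13497545e+01  1.55940752e+01 -1.27640841e+01 -6.35800129e-03
 -6.13699480e+01 -9.16340200e+01] [ 0.09097433  0.62198001 -0.38306435]
s red [([379, 203, 6, 15, 78], [381.4, 210.0]), ([294, 222, 5, 9, 35], [295.5, 226.3])]
s or [([279, 220, 8, 27, 165], [282.3, 232.9]), ([317, 223, 63, 41, 1573], [347.3, 245.2]), ([344, 234, 7, 5, 24], [347.0, 235.5])]
top [258.97107438 279.62396694] [ 10   8  19  25 242] [[2.9, 140.7], [2.2, 139.6]]
scene [393.11111111 239.17874396] [  9   0  19  22 207] [[13.1, 138.1], [23.6, 135.6]]
0.068 [-73.3 120.5]
0.108 [-74.2 115.6]
```

Call:
apply_moves:
  targets:
    - {"travel": [12.4,39.1,0],"roll": 0,"jaw": 60}
    - {"travel": [12.4,39.1,0],"roll": 0,"jaw": 40}
    - {"travel": [12.4,39.1,0],"roll": 0,"jaw": 40}
    - {"travel": [12.4,39.1,0],"roll": 0,"jaw": 40}
    - {"travel": [12.4,39.1,0],"roll": 0,"jaw": 40}
    - {"travel": [12.4,39.1,0],"roll": 0,"jaw": 40}
    - {"travel": [0,0,0],"roll": 0,"jaw": 40}
    - {"travel": [0,0,0],"roll": 0,"jaw": 40}

```text
clock: 12.25
tool_pos: [0.483, 0.1436, 0.1706]
orientation: [180.0, -0.0, -170.2]
force: [0.5, -1.2, 0.0]
opening: 0.0403
gripper_force: 0.0
```

```bash
python3 - <<'E'
from h import *
s=snap('scene','s9.png')
o=ctrl.get_obs();print(o['clock'],o['tool_pos'],bd(o['tool_pos']),o['joint_pos'],o['force'],o['opening'])
E
```

```text
12.3 [0.48342818 0.14285542 0.17054071] [-75.1 117.3] [ 3.88129122e+01  6.73975320e+00 -2.45974759e+01 -1.91154090e-02
 -5.87099163e+01 -1.19048858e+02] [ 0.31603444 -0.57380746 -0.340453  ] 0.0399453502167285
```

Call:
apply_moves:
  targets:
    - {"travel": [-1,0,20],"roll": 0,"jaw": 40}
    - {"travel": [0,0,20],"roll": 0,"jaw": 40}
    - {"travel": [0,0,10],"roll": 0,"jaw": 40}
    - {"travel": [0,0,10],"roll": 0,"jaw": 40}
    - {"travel": [0,0,10],"roll": 0,"jaw": 40}
    - {"travel": [0,0,4],"roll": 0,"jaw": 40}
    - {"travel": [0,0,0],"roll": 0,"jaw": 40}

```text
clock: 13.0
tool_pos: [0.4847, 0.1427, 0.0966]
orientation: [-180.0, -0.0, -170.3]
force: [0.5, -0.1, -0.1]
opening: 0.0397
gripper_force: 0.0
```

```bash
python3 - <<'E'
from h import *
s=snap('scene')
cv2.imwrite('pics/c10.png',cv2.resize(s[160:290,280:430],None,fx=4.5,fy=4.5,interpolation=2)[:,:,::-1])
o=ctrl.get_obs();print(o['clock'],o['tool_pos'],bd(o['tool_pos']),o['force'],o['opening'])
E
```

```text
13.05 [0.48493856 0.14295847 0.09713343] [-73.6 117.1] [-0.1917332  -0.00665934  1.36359289] 0.04013980609430221
```

View pics/c10.png

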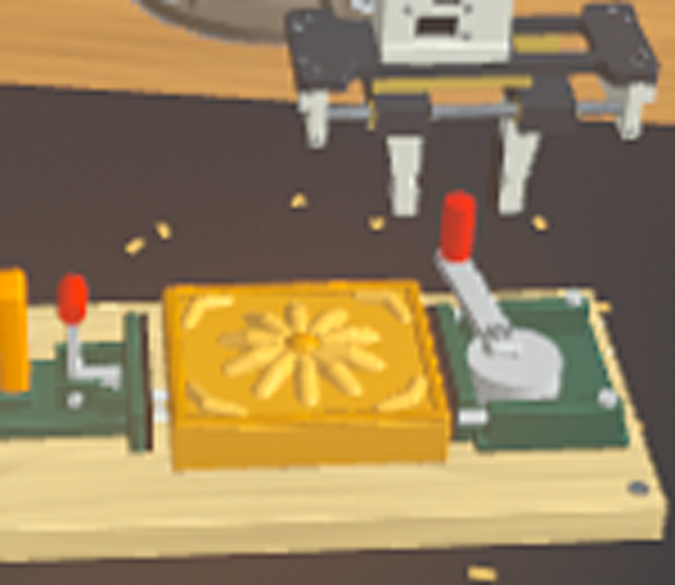

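The knob at (457,225) sits between the fingers. The panel rests against the jaw, and the trigger is out. Now I cage the knob and swing it.

Call:
apply_moves:
  targets:
    - {"travel": [0,0,0],"roll": 0,"jaw": 30}
    - {"travel": [0,1,0],"roll": 0,"jaw": 25}
    - {"travel": [0,2,0],"roll": 0,"jaw": 25}
    - {"travel": [0.5,3.5,0],"roll": 0,"jaw": 25}
    - {"travel": [0.7,3.5,0],"roll": 0,"jaw": 25}
    - {"travel": [0.4,5,0],"roll": 0,"jaw": 25}
    - {"travel": [0.2,5,0],"roll": 0,"jaw": 25}
    - {"travel": [-0.2,5,0],"roll": 0,"jaw": 25}
    - {"travel": [-0.4,5,0],"roll": 0,"jaw": 25}
    - {"travel": [0,0,0],"roll": 0,"jaw": 25}

```text
clock: 14.05
tool_pos: [0.4776, 0.1723, 0.0966]
orientation: [-180.0, -0.1, -170.3]
force: [-1.0, -2.3, -0.7]
opening: 0.0252
gripper_force: 1.2
```

```bash
cat > k.py <<'E'
from h import *
s=snap('scene')
o=ctrl.get_obs();f=o['force'];print(o['clock'],o['tool_pos'],bd(o['tool_pos']),'yaw',o['orientation'][2],'fb',(f[:2]@EX).round(1),(f[:2]@EY).round(1),f[2].round(1),o['opening'])
hsv=cv2.cvtColor(s[:,:,::-1].copy(),cv2.COLOR_BGR2HSV)
m=cv2.inRange(hsv,(0,200,120),(5,255,255));m[:195]=0;m[290:]=0;m[:,:360]=0;m[:,440:]=0
c=cv2.connectedComponentsWithStats(m);print([(x[:5].tolist(),y.round(1).tolist(),bd(plane('scene',y,.09)).tolist()) for x,y in zip(c[2][1:],c[3][1:]) if x[4]>8])
E
python3 k.py
```

```text
14.1 [0.47784863 0.17230556 0.0967011 ] [-75.6 147.2] yaw -170.29053029689018 fb -1.6 -2.4 -1.1 0.024971898655079722
[([388, 203, 6, 14, 54], [391.1, 209.4], [-74.8, 145.1])]
```

Call:
apply_moves:
  targets:
    - {"travel": [0,0,0],"roll": 5,"jaw": 25}
    - {"travel": [-0.2,4,0],"roll": 3,"jaw": 25}
    - {"travel": [-0.2,4,0],"roll": 3,"jaw": 25}
    - {"travel": [-0.2,4,0],"roll": 3,"jaw": 25}
    - {"travel": [-0.2,4,0],"roll": 3,"jaw": 25}
    - {"travel": [-0.2,4,0],"roll": 3,"jaw": 25}
    - {"travel": [-0.1,3,0],"roll": 3,"jaw": 25}

```text
clock: 14.8
tool_pos: [0.4811, 0.1952, 0.0971]
orientation: [-180.0, 0.0, 166.6]
force: [1.8, -5.0, 0.4]
opening: 0.0251
gripper_force: 2.0
```

```bash
python3 k.py
```

```text
14.85 [0.48122174 0.1955196  0.09712027] [-68.4 169.6] yaw 166.40892452404896 fb 0.6 -2.6 -0.3 0.025230717857133288
[([396, 204, 7, 15, 66], [399.5, 210.5], [-68.4, 165.9])]
```

Call:
apply_moves:
  targets:
    - {"travel": [-0.1,2,0],"roll": 1.3,"jaw": 25}
    - {"travel": [-0.1,2,0],"roll": 1.3,"jaw": 25}

```text
clock: 15.05
tool_pos: [0.482, 0.1988, 0.0971]
orientation: [-180.0, 0.0, 164.1]
force: [2.5, -4.4, 0.1]
opening: 0.0252
gripper_force: 2.0
```

Call:
apply_moves:
  targets:
    - {"travel": [-0.1,2,0],"roll": 1.3,"jaw": 25}
    - {"travel": [-0.1,2,0],"roll": 1.3,"jaw": 25}

```text
clock: 15.25
tool_pos: [0.4833, 0.2025, 0.0971]
orientation: [-180.0, 0.0, 161.5]
force: [1.2, -5.4, 0.9]
opening: 0.025
gripper_force: 2.0
```

Call:
apply_moves:
  targets:
    - {"travel": [-0.1,2,0],"roll": 1.3,"jaw": 25}
    - {"travel": [-0.1,2,0],"roll": 1.3,"jaw": 25}

```text
clock: 15.45
tool_pos: [0.4847, 0.2061, 0.0971]
orientation: [-180.0, 0.0, 158.9]
force: [1.3, -5.4, 0.1]
opening: 0.0247
gripper_force: 2.1
```

```bash
python3 k.py
```

```text
15.5 [0.48480573 0.20638081 0.09704647] [-63.1 179.7] yaw 158.81319463701237 fb 0.5 -4.8 -0.1 0.02502651110901289
[([401, 205, 6, 15, 63], [403.8, 211.7], [-62.5, 176.0])]
```

Call:
apply_moves:
  targets:
    - {"travel": [-0.1,2,0],"roll": 1.2,"jaw": 25}
    - {"travel": [-0.1,2,0],"roll": 1.2,"jaw": 25}

```text
clock: 15.7
tool_pos: [0.4863, 0.2097, 0.097]
orientation: [-180.0, 0.0, 156.5]
force: [1.0, -5.3, 0.1]
opening: 0.0249
gripper_force: 2.1
```

Call:
apply_moves:
  targets:
    - {"travel": [-0.1,2,0],"roll": 1.2,"jaw": 25}
    - {"travel": [-0.1,2,0],"roll": 1.2,"jaw": 25}

```text
clock: 15.9
tool_pos: [0.488, 0.2132, 0.097]
orientation: [-180.0, -0.0, 154.1]
force: [0.5, -6.1, -0.2]
opening: 0.0249
gripper_force: 2.3
```

Call:
apply_moves:
  targets:
    - {"travel": [-0.1,2,0],"roll": 1.2,"jaw": 25}
    - {"travel": [-0.1,1,0],"roll": 1,"jaw": 25}

```text
clock: 16.1
tool_pos: [0.4894, 0.2158, 0.0969]
orientation: [-179.9, -0.0, 151.9]
force: [1.6, -5.6, 0.5]
opening: 0.0251
gripper_force: 2.2
```

```bash
python3 k.py;python3 -c "
from h import *
print(ctrl.get_obs()['joint_pos'][5])"
```

```text
16.15 [0.48950284 0.21586008 0.09695741] [-56.8 188.2] yaw 151.84717012387244 fb 0.6 -5.2 0.1 0.025023707783347438
[([404, 207, 7, 14, 53], [407.7, 213.0], [-56.2, 184.8])]
-162.97900983421067
```

Call:
apply_moves:
  targets:
    - {"travel": [-0.1,1.5,0],"roll": 0.5,"jaw": 25}
    - {"travel": [-0.1,1.5,0],"roll": 0.5,"jaw": 25}

```text
clock: 16.35
tool_pos: [0.4908, 0.2182, 0.0969]
orientation: [-179.9, -0.0, 150.9]
force: [0.6, -5.0, 0.8]
opening: 0.0251
gripper_force: 2.3
```

Call:
apply_moves:
  targets:
    - {"travel": [-0.15,1.5,0],"roll": 0.5,"jaw": 25}
    - {"travel": [-0.15,1.5,0],"roll": 0.5,"jaw": 25}

```text
clock: 16.55
tool_pos: [0.4925, 0.2206, 0.0969]
orientation: [-179.9, -0.0, 149.9]
force: [-0.3, -5.1, 1.5]
opening: 0.0248
gripper_force: 2.3
```

```bash
python3 k.py
```

```text
16.6 [0.49264952 0.22084398 0.09693235] [-52.9 192.6] yaw 149.89220573209582 fb -1.1 -4.9 1.1 0.025198422560209065
[([406, 207, 7, 15, 53], [409.5, 213.8], [-52.2, 188.7])]
```

Call:
apply_moves:
  targets:
    - {"travel": [-0.15,1.5,0],"roll": 0.5,"jaw": 25}
    - {"travel": [-0.15,1.5,0],"roll": 0.5,"jaw": 25}

```text
clock: 16.8
tool_pos: [0.4942, 0.2232, 0.0969]
orientation: [-179.9, -0.0, 148.9]
force: [-0.3, -5.1, 1.1]
opening: 0.0251
gripper_force: 2.4
```

Call:
apply_moves:
  targets:
    - {"travel": [-0.2,1.5,0],"roll": 0.5,"jaw": 25}
    - {"travel": [-0.2,1.5,0],"roll": 0.5,"jaw": 25}

```text
clock: 17.0
tool_pos: [0.4961, 0.2255, 0.0969]
orientation: [-179.9, -0.0, 147.9]
force: [-2.2, -4.5, 1.3]
opening: 0.0252
gripper_force: 2.5
```

```bash
cat >> k.py <<'E'
m=cv2.inRange(hsv,(10,200,180),(22,255,255));r=m[235:250,300:400]
print('panel left/right cols',[np.median([np.flatnonzero(q)[i] for q in r if q.any()])+300 for i in(0,-1)])
m=m[:,:300];c=cv2.connectedComponentsWithStats(m[195:290]);print([y.round(2).tolist() for x,y in zip(c[2][1:],c[3][1:]) if x[4]>50])
E
python3 k.py;python3 - <<'E'
import cv2,numpy as np
for f in('s6','s7','s9'):
    hsv=cv2.cvtColor(cv2.imread(f'pics/{f}.png'),cv2.COLOR_BGR2HSV);m=cv2.inRange(hsv,(10,200,180),(22,255,255));r=m[235:250,300:400]
    print(f,[np.median([np.flatnonzero(q)[i] for q in r if q.any()])+300 for i in(0,-1)])
    c=cv2.connectedComponentsWithStats(m[195:290,:300]);print([y.round(2).tolist() for x,y in zip(c[2][1:],c[3][1:]) if x[4]>50])
E
```

```text
17.05 [0.49621395 0.22569697 0.09688368] [-48.6 196.8] yaw 147.88069977836093 fb -2.3 -3.4 2.2 0.02478965845132338
[([408, 208, 7, 15, 59], [411.4, 214.8], [-47.5, 192.4])]
panel left/right cols [np.float64(313.0), np.float64(372.0)]
[[63.27, 16.77], [89.01, 18.46], [189.01, 21.06], [140.75, 21.84], [281.3, 37.76], [98.58, 45.98]]
s6 [np.float64(314.0), np.float64(372.0)]
[[63.27, 16.77], [89.01, 18.46], [188.96, 21.13], [140.79, 21.81], [282.08, 38.1], [98.58, 45.98]]
s7 [np.float64(318.0), np.float64(376.0)]
[[63.27, 16.77], [89.01, 18.46], [188.94, 21.09], [140.79, 21.81], [281.81, 37.89], [98.59, 45.93]]
s9 [np.float64(318.0), np.float64(376.0)]
[[63.27, 16.77], [88.98, 18.47], [189.02, 21.08], [140.75, 21.86], [282.31, 37.88], [98.63, 45.95]]
```

Call:
apply_moves:
  targets:
    - {"travel": [-0.25,1.5,0],"roll": 0.5,"jaw": 25}
    - {"travel": [-0.25,1.5,0],"roll": 0.5,"jaw": 25}

```text
clock: 17.25
tool_pos: [0.4977, 0.2274, 0.0968]
orientation: [-179.9, -0.0, 146.9]
force: [-4.3, -6.3, 3.4]
opening: 0.0252
gripper_force: 3.7
```

```bash
python3 k.py
```

```text
17.3 [0.49778665 0.22748776 0.09679688] [-46.7 198.3] yaw 146.87086119089392 fb -3.8 -5.7 3.3 0.0250121899939108
[([409, 209, 7, 14, 58], [412.1, 215.3], [-45.0, 193.8])]
panel left/right cols [np.float64(313.0), np.float64(372.0)]
[[63.27, 16.77], [88.98, 18.47], [188.99, 21.09], [140.75, 21.84], [281.28, 37.9], [98.63, 45.95]]
```

Call:
apply_moves:
  targets:
    - {"travel": [-0.2,1,0],"roll": 0.3,"jaw": 25}
    - {"travel": [-0.2,1,0],"roll": 0.3,"jaw": 25}
    - {"travel": [0,0,0],"roll": 0,"jaw": 25}

```text
clock: 17.6
tool_pos: [0.4987, 0.2285, 0.0968]
orientation: [-179.8, -0.1, 146.3]
force: [-4.4, -6.7, 5.0]
opening: 0.0255
gripper_force: 4.0
```

```bash
python3 k.py
```

```text
17.65 [0.49867661 0.22847226 0.09673119] [-45.7 199.1] yaw 146.31002022869893 fb -6.5 -5.2 4.8 0.025016140410150402
[([410, 209, 6, 14, 49], [412.8, 214.9], [-46.7, 196.1])]
panel left/right cols [np.float64(313.0), np.float64(372.0)]
[[63.27, 16.77], [88.98, 18.47], [189.01, 21.06], [140.75, 21.84], [281.3, 37.95], [98.63, 45.95]]
```

Call:
apply_moves:
  targets:
    - {"travel": [-0.2,0.8,0],"roll": 0,"jaw": 25}
    - {"travel": [-0.2,0.7,0],"roll": 0,"jaw": 25}
    - {"travel": [0,0,0],"roll": 0,"jaw": 25}

```text
clock: 17.95
tool_pos: [0.4994, 0.2293, 0.0967]
orientation: [-179.8, -0.1, 146.3]
force: [-4.8, -7.0, 5.9]
opening: 0.0254
gripper_force: 4.6
```

```bash
python3 k.py
```

```text
18.0 [0.49936724 0.22929276 0.09668927] [-44.8 199.8] yaw 146.30278983758623 fb -8.4 -5.0 5.3 0.024921142630261843
[([410, 209, 6, 15, 47], [413.0, 215.0], [-46.3, 196.5])]
panel left/right cols [np.float64(313.0), np.float64(371.0)]
[[63.27, 16.77], [88.98, 18.47], [189.01, 21.06], [140.71, 21.89], [281.18, 38.13], [98.63, 45.95]]
```

Call:
apply_moves:
  targets:
    - {"travel": [0.2,-1.5,0],"roll": 0,"jaw": 28}
    - {"travel": [0.2,-2,0],"roll": 0,"jaw": 36}
    - {"travel": [0,0,0],"roll": 0,"jaw": 45}
    - {"travel": [0,0,0],"roll": 0,"jaw": 45}
    - {"travel": [0,0,-10],"roll": 0,"jaw": 45}
    - {"travel": [0,0,-25],"roll": 0,"jaw": 45}
    - {"travel": [0,0,-30],"roll": 0,"jaw": 45}
    - {"travel": [0,0,-30],"roll": 0,"jaw": 45}
    - {"travel": [0,0,0],"roll": 0,"jaw": 45}
    - {"travel": [0,0,0],"roll": 0,"jaw": 45}

```text
clock: 19.0
tool_pos: [0.4994, 0.2287, 0.1934]
orientation: [179.8, 0.0, 146.3]
force: [0.1, 0.0, -0.7]
opening: 0.0453
gripper_force: 0.0
```

```bash
python3 k.py; python3 - <<'E'
from h import *
s=snap('scene','s20.png');hsv=cv2.cvtColor(s[:,:,::-1].copy(),cv2.COLOR_BGR2HSV)
m=cv2.inRange(hsv,(0,200,120),(5,255,255));m[:195]=0;m[290:]=0;m[:,:260]=0;m[:,330:]=0
c=cv2.connectedComponentsWithStats(m);print('bar',[(x.tolist(),y.round(1).tolist()) for x,y in zip(c[2][1:],c[3][1:]) if x[4]>8])
E
```

```text
19.05 [0.49885757 0.22825819 0.19230796] [-45.5 198.9] yaw 146.29188856301516 fb 0.2 0.4 -0.7 0.044849371654984406
[([409, 209, 7, 15, 68], [412.4, 215.3], [-45.0, 194.7])]
panel left/right cols [np.float64(313.0), np.float64(372.0)]
[[63.27, 16.77], [88.98, 18.47], [189.01, 21.06], [140.75, 21.84], [281.27, 37.96], [98.58, 45.98]]
bar [([293, 222, 5, 9, 29], [294.2, 226.4])]
```

```bash
python3 -c "
from h import *
print(ctrl.close_job())"
```

```text
the job is handed in; nothing more can be done
None
```

I handed the job in at about 19 s of the 70 s limit. The stop's pin is locked in the closest free notch: it held against a 17 N push, well above the 6 N that would slide it off a land. The panel is clamped at an estimated 18–35 N (not measured directly), the gripper is clear, and I did not go near the tools. `close_job` returned no verdict, so I don't know how it was judged.

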